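# Close the intake grille of a solder-fume filter unit

## Task

The pre-filter of the fume unit has just been changed. Push the blue slotted grille along the top of the unit, under the orange wing nut, until it is fully home on the centre stud and square between its guide rails, then spin the wing nut down clockwise until it is snug on the grille, finger-tight and not forced. Leave the other things on the bench where they are and let go of everything at the end.

Things in the scene. Friction and masses are not known exactly. Their poses are not given: they have to be found in the camera images.
- unit: White fume filter unit, 290 x 190 x 120 mm, fixed on the bench at any yaw. Origin: centre of its underside; x points the way the grille slides home, z up. Its flat top (deck) is 120 mm up. On the deck two aluminium guide rails, 9 mm high, run along x at y = +-77 mm (inner faces) from x = 55 to 140 mm, their -x ends flared outward to x = 22 mm.
- stud_base (a point): Foot of the steel centre stud on the unit's deck: on the stud's axis, at deck height, 60 mm along x from the unit's centre. Axes as the unit. The stud is 12 mm in diameter, with a 17 mm riveted end 49 mm above the deck that keeps the wing nut on.
- grille: Blue slotted grille, loose, about 0.35 kg, 150 x 150 x 5 mm, lying flat on the deck 95 to 122 mm short of home, a little off-centre and skewed. Origin: centre of its underside; x points the way it slides home. Its slot, 18 mm wide and flared at the +x edge, ends 6 mm behind the centre: with the slot's end against the stud the origin is at stud_base, the axes agreeing.
- rail_mid (a point): Middle of the pull rail along the grille's trailing edge: an upturned bar 9 mm thick, 120 mm long, from 5 to 27 mm above the grille's underside. The point is 70.5 mm behind the grille's centre and 16 mm above its underside; the outer face, to push on, is 4.5 mm further back. Axes as the grille.
- wing_nut: Orange wing nut, 80 g, captive on the stud. Origin: centre of its underside (flange 36 mm across), on the stud's axis, z up. Two wings along its +x and -x reach 39 mm from the axis, 9 mm thick, from 7 to 33 mm above the underside; hub 28 mm across, 20 mm high. Turn it by the hub or push a wing round with a fingertip: light friction (1 N at a wing), stiff once on the grille.
- nut_turn (a joint): Angle of the wing nut in rad, growing clockwise from above (tightening); a turn lowers it 5 mm. 0 is fully backed off: underside 15 mm above the deck, wings along the unit's x. Starts at 0 to 5.5, stays where left, meets the seated grille at 12.6 (underside 5 mm above the deck). Past that it stiffens: a push at a wing takes about 4 N by 12.8, 7 N by 13.0 and 20 N by 13.3; beyond 14 is overtight.
- solder_spool: Reel of solder standing on its end, 60 mm across, 46 mm high; not part of the job. Origin: centre of its underside.
- driver: Red-handled screwdriver lying beside the unit, 170 mm long; not part of the job. Origin: centre of its underside.
- cleaner: Amber bottle, 54 mm across, 130 mm high; not part of the job. Origin: centre of its underside.
- phone: Phone lying flat, 148 x 72 x 8 mm; not part of the job. Origin: centre of its underside.
- parts_tray: Clear divided parts tray, 120 x 160 x 28 mm; not part of the job. Origin: centre of its underside.
- meter: Yellow multimeter lying flat, 80 x 150 x 36 mm; not part of the job. Origin: centre of its underside.
- old_filter: Used filter in a cardboard frame, 146 x 130 x 20 mm; not part of the job. Origin: centre of its underside.
- mouse: Black computer mouse, 105 x 60 x 32 mm; not part of the job. Origin: centre of its underside.

How it is judged:
By the outcome, as a careful person would: the job done as asked, in the order asked, and still so for the second after the job is handed in, with the robot touching nothing.
It also fails if it takes over 69 s, if anything falls off the work surface, if the arm or the gripper's body presses on something with over 40 N, if the wrist force passes 120 N, or if a joint passes its speed limit or range.

## Robot

A 6-joint arm with a two-finger parallel gripper is mounted at the origin on the work surface. World frame = base frame: x ahead of the robot, y to its left, z up, the work surface at z = 0. Lengths are in m, angles in rad, forces in N, time in s.
With the tool pointing down it reaches from about 0.375 to 0.9 m from the base axis. Payload 3.1 kg.
Tool frame: the origin (TCP) lies at the very end of the fingers, on their centre line; the grasp point (between the pads) lies 19 mm behind it; z points along the fingers, y is the line along which they close (so a half turn about z gives the same grasp; the last joint's range is limited). The gripper opens to 87 mm and grips with 3 to 60 N. Pads are 19 mm wide; open, the fingers measure 117 mm over their backs; the gripper's body (75 mm by 190 mm) begins 51 mm behind the grasp point.
Start: joints at [-1.329, 0.527, 1.433, -0, 1.181, -0.178], TCP at [0.255, -0.57, 0.189] pointing down, gripper open.
Joint ranges: [-3.08, 3.08], [-0.75, 2.2], [0.22, 2.44], [-1.43, 4.57], [0, 2.65], [-2.85, 2.85]. Speed limits (rad/s): [2.79, 2.79, 3.14, 3.14, 3.14, 3.14].

## Interface

Orientations are given as a unit quaternion [x, y, z, w].
In Python, from rig import status, viewer, robot gives the robot as it stands.
- The arm moves only by the tool arm_command, never from a script. Its arguments are lists of equal length, an entry for each row: "delta_rot": the turn, a rotation vector about the tool's x, y, z in degrees, a list of three; "delta_pos": the shift along the tool's x, y, z in m, a list of three; "gripper": the closure, from -1 (fully open) to 1 (shut). In form: {"delta_rot": [[rx, ry, rz], ...], "delta_pos": [[dx, dy, dz], ...], "gripper": [gripper, ...]}. A call has 1 to 12 rows; each row is the pose to reach, as a shift and turn from the pose commanded when the call began, along the tool's axes at that moment; what a row does not reach only later rows make up. A row lasts 1/12 s, in which the tool goes at most 41.7 mm and 7.16 degrees, less where a joint would pass 70% of its speed; a pose out of reach is approached as far as the arm can. A call with a gripper value outside its range is refused whole. The fingers move at their own pace and stop on an object; "grip_force" is the grip in N (left out, the last holds). Time passes only in rows, so rows that repeat a pose let the fingers close. It gives the time, the measured TCP pose, the force, the opening and the grip force at its end, in the units of the state.
- status.get_obs(): the state, without advancing time (a new reading comes with each control period).
- viewer.camera(name): name is "scene" or "side" or "wrist"; returns a dict with "pixels" (420x560x3 uint8, blue, green, red), "fx", "fy", "cx", "cy" (pixels), "pose" (4x4, takes a point from camera to world coordinates); the wrist camera has in their place "mount" (4x4, takes a point from camera to tool coordinates, whose origin is the TCP and whose axes are the flange's). Camera axes: x right, y down, z forward; pixel columns grow to the right and rows downward; lengths in m; the calibration is good to about 2 mm. A picture is of the moment at which its call begins: read the wrist's pose just before it. There is no depth.
- robot.hand_in(): hands the job in; it is judged then, once.
The state is a dict: "time": time; "q": joint angles; "joint_velocities": joint speeds; "joint_torque": joint torques, N m; "position": TCP position; "tool_rot": TCP orientation; "ft_force": force on the tool from outside, world axes, zero at the start; "moment": the same for the moment, N m; "grip_width": finger opening in m; "grip_force": force on a finger pad.
Only numpy, scipy, OpenCV 4.12 (cv2) and the standard library are available. Lean on these libraries where they do the work, as an engineer would, in place of code of your own. Each camera call takes 0.05 s, during which the arm holds its last target. There are 200 camera calls.

## Working session

There is one attempt and no reset: what is moved stays moved. The work goes in short steps, Python scripts to look and compute and a tool call to move; the robot and the scene stay as the last step left them, time stands still between calls to the robot, and variables do not carry over. Pictures are saved under pics/ and viewed, at most 10 in all, crops included, and the job is handed in when it is done.

Besides the shell and the picture viewer there is one more tool, called after "Call:" as name(argument=value, ...) on one line, values as JSON. arm_command: Moves the arm, as the interface text tells. Its arguments: {"type":"object","properties":{"delta_rot":{"type":"array","items":{"type":"array","items":{"type":"number"}}},"delta_pos":{"type":"array","items":{"type":"array","items":{"type":"number"}}},"gripper":{"type":"array","items":{"type":"number"}},"grip_force":{"type":"number"}},"required":["delta_rot","delta_pos","gripper"]}

```bash
mkdir -p pics; ls
python3 - <<'E'
from rig import status, viewer
import cv2, numpy as np
o=status.get_obs(); print({k:np.round(v,4).tolist() for k,v in o.items()})
for n in ("scene","side"):
    c=viewer.camera(n); cv2.imwrite(f"pics/{n}0.png",c["pixels"])
    print(n,c["fx"],c["fy"],c["cx"],c["cy"],np.round(c["pose"],4).tolist())
E
```

```text
pics
{'time': 0.0, 'q': [-1.3285, 0.5285, 1.4339, -0.0, 1.1814, -0.1785], 'joint_velocities': [0.001, -0.0002, -0.0007, -0.0003, -0.0002, 0.0013], 'joint_torque': [-0.0001, -44.004, -17.6593, 0.0633, 0.0581, -0.0002], 'position': [0.2551, -0.5697, 0.1881], 'tool_rot': [0.978, 0.2088, -0.0, -0.0011], 'ft_force': [-0.3813, 0.2565, 0.4256], 'moment': [-0.0178, -0.0186, -0.0332], 'grip_force': 0.0, 'grip_width': 0.0873}
scene 437.8702924134769 437.8702924134769 271.7523634799688 207.76671028591664 [[0.2196, 0.5852, -0.7806, 1.5149], [0.9756, -0.1266, 0.1795, -0.2233], [0.0063, -0.8009, -0.5987, 0.8296], [0.0, 0.0, 0.0, 1.0]]
side 470.27554489476904 470.27554489476904 275.8572642110104 208.14447581294374 [[-0.9038, -0.3302, 0.2724, 0.2264], [-0.428, 0.6922, -0.5811, 0.7494], [0.0033, -0.6417, -0.7669, 1.082], [0.0, 0.0, 0.0, 1.0]]
```

View pics/scene0.png

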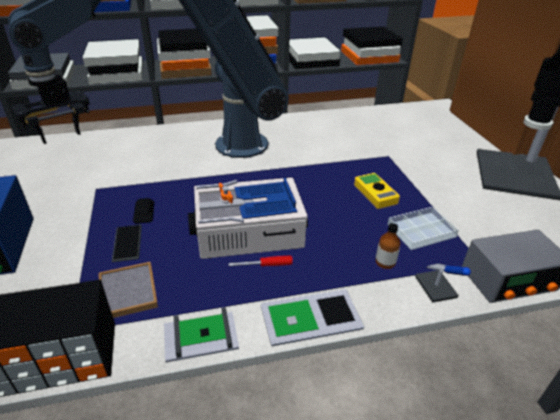

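View pics/side0.png

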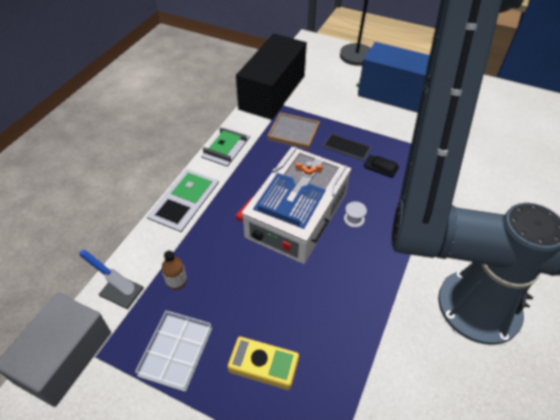

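The unit is at about (250,215) in the scene view and (300,200) in the side view. The grille lies on its +y part and the nut is toward -y. I'll enlarge both.

Run:
```python
import cv2, numpy as np
a=cv2.imread("pics/scene0.png")[170:260,180:315]; b=cv2.imread("pics/side0.png")[140:260,235:360]
a=cv2.resize(a,None,fx=5.9,fy=5.9,interpolation=cv2.INTER_CUBIC); cv2.imwrite("pics/a.png",a)
b=cv2.resize(b,None,fx=5,fy=5,interpolation=cv2.INTER_CUBIC); cv2.imwrite("pics/b.png",b); print(a.shape,b.shape)
```

```text
(531, 796, 3) (600, 625, 3)
```

View pics/b.png

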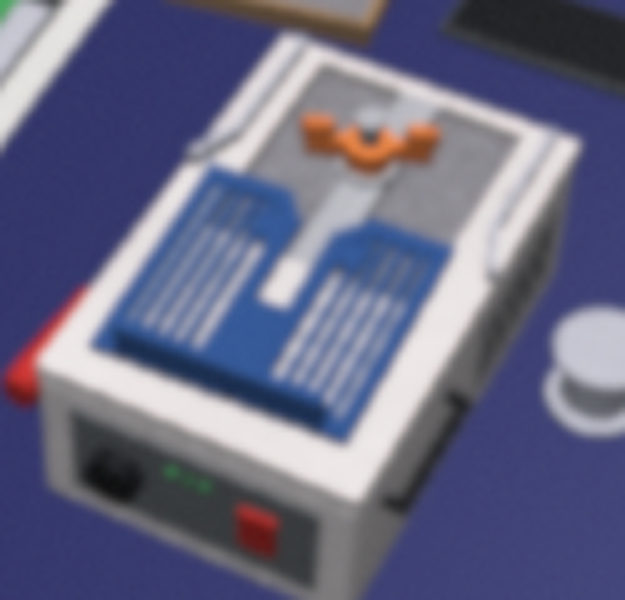

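View pics/a.png

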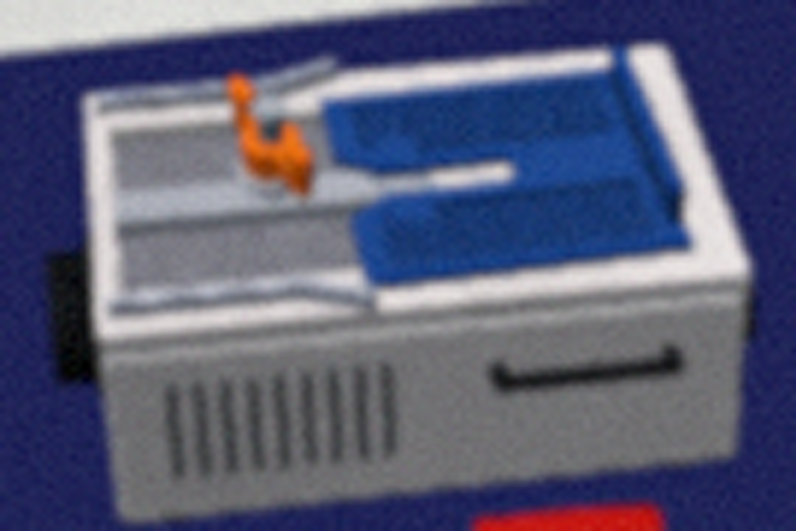

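The side crop shows the deck corners at (290,35), (580,143), (357,503), (40,365), the grille with its slot end at (278,303), and the wings at (302..440,~135). The scene crop shows the same from the other side. Next I fit the poses.

```bash
cat > h.py <<'E'
import numpy as np
from scipy.optimize import least_squares
from rig import viewer
C={n:viewer.camera(n) for n in("scene","side")}
def proj(n,P):
    c=C[n];T=np.linalg.inv(c["pose"]);p=np.atleast_2d(P)@T[:3,:3].T+T[:3,3]
    return np.c_[c["fx"]*p[:,0]/p[:,2]+c["cx"],c["fy"]*p[:,1]/p[:,2]+c["cy"]]
A=lambda L:np.array([180,170])+(np.array(L)+.5)/5.9-.5
B=lambda L:np.array([235,140])+(np.array(L)+.5)/5-.5
def place(p,L,z):
    L=np.array(L,float);c,s=np.cos(p[2]),np.sin(p[2])
    return np.c_[p[0]+c*L[:,0]-s*L[:,1],p[1]+s*L[:,0]+c*L[:,1],np.full(len(L),z) if L.shape[1]==2 else L[:,2]+z]
E
cat > f.py <<'E'
from h import *
np.set_printoptions(suppress=True,precision=4)
def fit(La,pa,Lb,pb,z,x0):
    f=lambda p:np.r_[(proj("scene",place(p,La,z))-A(pa)).ravel(),(proj("side",place(p,Lb,z))-B(pb)).ravel()]
    r=least_squares(f,x0,loss="soft_l1",x_scale=[.1,.1,.1]);print(r.x,"res",r.fun.round(1));return r.x
X,Y=.145,.095
u=fit([(X,-Y),(-X,-Y),(-X,Y),(X,Y)],[(83,93),(668,45),(752,268),(98,335)],
 [(X,Y),(X,-Y),(-X,-Y),(-X,Y)],[(290,35),(580,143),(357,503),(40,365)],.12,[.5,-.05,-1.5])
t=.075
g=fit([(t,-t,.005),(t,t,.005),(-t,t,.005),(-.006,0,.005)],[(325,100),(370,285),(692,245),(513,168)],
 [(t,-t,.005),(t,t,.005),(-t,-t,.005),(-t,t,.005),(-.006,0,.005)],[(452,248),(210,168),(347,440),(93,348),(278,303)],.12,[.5,0,-1.5])
R=lambda a:np.array([[np.cos(a),-np.sin(a)],[np.sin(a),np.cos(a)]])
print("grille in unit",R(-u[2])@(g[:2]-u[:2]),np.degrees(g[2]-u[2]))
s=u[:2]+R(u[2])@[.06,0];print("stud",s)
for th in np.arange(0,6,.25):
    z=.135-.005*th/2/np.pi
    T=place([*s,u[2]-th],[(.039,0,.033),(-.039,0,.033)],z)
    pa=(proj("scene",T)-[180,170]+.5)*5.9-.5;pb=(proj("side",T)-[235,140]+.5)*5-.5
    print(th,pa.round().ravel(),pb.round().ravel())
E
python3 f.py
```

```text
[ 0.5397 -0.067  -1.626 ] res [ 0.6  0.1 -0.6 -0.2 -0.3  0.4 -0.1  0.  -0.5  0.2  0.4  0.3  0.5  0.1
 -0.6 -0.2]
[ 0.5469 -0.0217 -1.5728] res [-1.1 -0.4 -0.1 -0.3  0.8 -0.8  0.  -0.6  0.8 -0.2 -0.1 -1.1  0.2  0.5
 -1.  -0.5 -1.5  0. ]
grille in unit [-0.0456  0.0046] 3.049489605265119
stud [ 0.5364 -0.1269]
0.0 [184. 112. 355.  97.] [403.  77. 342. 165.]
0.25 [185. 100. 355. 109.] [418.  85. 327. 158.]
0.5 [192.  89. 349. 122.] [430.  94. 315. 148.]
0.75 [203.  79. 338. 133.] [439. 105. 306. 137.]
1.0 [219.  71. 323. 143.] [443. 118. 302. 125.]
1.25 [237.  65. 304. 150.] [443. 131. 303. 113.]
1.5 [257.  61. 283. 155.] [439. 143. 308. 101.]
1.75 [278.  60. 261. 156.] [431. 154. 316.  91.]
2.0 [298.  62. 240. 155.] [419. 163. 329.  83.]
2.25 [317.  67. 220. 150.] [404. 170. 343.  77.]
2.5 [333.  74. 204. 143.] [386. 173. 360.  74.]
2.75 [345.  84. 192. 134.] [368. 174. 377.  74.]
3.0 [353.  95. 186. 123.] [351. 171. 394.  77.]
3.25 [356. 107. 184. 112.] [335. 165. 410.  83.]
3.5 [353. 119. 188. 100.] [321. 157. 423.  92.]
3.75 [345. 131. 197.  89.] [310. 147. 434. 102.]
4.0 [332. 142. 210.  80.] [304. 135. 441. 114.]
4.25 [315. 151. 227.  72.] [302. 123. 443. 127.]
4.5 [296. 157. 246.  67.] [304. 111. 442. 139.]
4.75 [274. 161. 266.  65.] [311. 100. 436. 151.]
5.0 [252. 161. 287.  65.] [321.  90. 426. 161.]
5.25 [231. 158. 307.  69.] [334.  83. 412. 170.]
5.5 [213. 152. 325.  74.] [350.  79. 396. 175.]
5.75 [199. 144. 339.  83.] [367.  77. 378. 177.]
```

Call:
arm_command(delta_rot=[[0,0,0],[0,0,0],[0,0,24],[0,0,24],[0,0,24],[0,0,24],[0,0,24],[0,0,24],[0,0,24],[0,0,24],[0,0,24],[0,0,24]], delta_pos=[[0,0,-0.08],[0,0,-0.08],[0.519,-0.445,-0.08],[0.519,-0.445,-0.08],[0.519,-0.445,-0.08],[0.519,-0.445,-0.08],[0.519,-0.445,-0.08],[0.519,-0.445,-0.08],[0.519,-0.445,-0.08],[0.519,-0.445,-0.08],[0.519,-0.445,-0.08],[0.519,-0.445,-0.08]], gripper=[-1,-1,-1,-1,-1,-1,-1,-1,-1,-1,-1,-1])

```text
time: 1.2
position: [0.4336, -0.1917, 0.2691]
tool_rot: [1.0, 0.001, 0.0, 0.0]
ft_force: [0.9, -0.7, -0.1]
grip_width: 0.0868
grip_force: 0.0
```

Call:
arm_command(delta_rot=[[0,0,0],[0,0,0],[0,0,0],[0,0,0],[0,0,0],[0,0,0],[0,0,0],[0,0,0]], delta_pos=[[0.113,-0.241,-0.02],[0.113,-0.241,-0.02],[0.113,-0.241,-0.02],[0.113,-0.241,-0.02],[0.113,-0.241,-0.02],[0.113,-0.241,-0.02],[0.113,-0.241,-0.02],[0.113,-0.241,-0.02]], gripper=[-1,-1,-1,-1,-1,-1,-1,-1])

```text
time: 1.87
position: [0.5471, 0.0514, 0.2892]
tool_rot: [1.0, 0.004, 0.001, -0.001]
ft_force: [-0.5, -0.4, 0.2]
grip_width: 0.0875
grip_force: 0.0
```

Run:
```python
from rig import status, viewer
import cv2, numpy as np
o=status.get_obs(); print(np.round(o["position"],4),np.round(o["tool_rot"],4),o["q"])
c=viewer.camera("wrist"); cv2.imwrite("pics/w0.png",c["pixels"]); print(c["fx"],c["cx"],c["cy"],np.round(c["mount"],4).tolist())
```

```text
[0.5471 0.0514 0.2892] [ 1.0e+00  3.6e-03  8.0e-04 -7.0e-04] [-0.11071497  0.31924118  1.49273705  0.0015465   1.32822676  1.45248367]
341.5523043904883 285.0709115860353 218.22668908481413 [[-0.0004, -0.9642, -0.2653, 0.0722], [1.0, -0.0006, 0.0004, 0.0007], [-0.0006, -0.2653, 0.9642, -0.1966], [0.0, 0.0, 0.0, 1.0]]
```

View pics/w0.png

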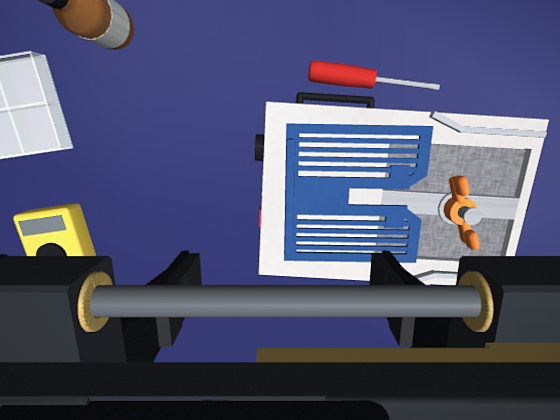

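The wrist view shows deck corners at (266,102), (548,120), (260,274), grille corners at (287,124), (433,127), (285,260), and wing tips near (458,178) and (473,247). I'll refine the poses from these points.

```bash
cat > w.py <<'E'
import numpy as np
from scipy.spatial.transform import Rotation as Ro
M=np.array([[-0.0004,-0.9642,-0.2653,0.0722],[1.0,-0.0006,0.0004,0.0007],[-0.0006,-0.2653,0.9642,-0.1966],[0,0,0,1]])
def wproj(P,pos,q):
    T=np.eye(4);T[:3,:3]=Ro.from_quat(q).as_matrix();T[:3,3]=pos;T=np.linalg.inv(T@M)
    p=np.atleast_2d(P)@T[:3,:3].T+T[:3,3]
    return np.c_[341.55*p[:,0]/p[:,2]+285.07,341.55*p[:,1]/p[:,2]+218.23]
def place(p,L,z):
    L=np.array(L,float);c,s=np.cos(p[2]),np.sin(p[2])
    return np.c_[p[0]+c*L[:,0]-s*L[:,1],p[1]+s*L[:,0]+c*L[:,1],L[:,2]+z]
E
python3 - <<'E'
from w import *
from scipy.optimize import least_squares
np.set_printoptions(suppress=True,precision=4)
pos=[.5471,.0514,.2892];q=[1,.0036,.0008,-.0007]
def fit(L,px,z,x0):
    r=least_squares(lambda p:(wproj(place(p,L,z),pos,q)-px).ravel(),x0,x_scale=[.1]*3);print(r.x,r.fun.round(1));return r.x
X,Y,t=.145,.095,.075
u=fit([(-X,Y,0),(X,Y,0),(-X,-Y,0)],np.array([(266,102),(548,120),(260,274)]),.12,[.54,-.067,-1.626])
g=fit([(-t,t,.005),(t,t,.005),(-t,-t,.005),(-.006,0,.005)],np.array([(287,124),(433,127),(285,261),(348,197)]),.12,[.547,-.022,-1.573])
R=lambda a:np.array([[np.cos(a),-np.sin(a)],[np.sin(a),np.cos(a)]])
print("g in u",R(-u[2])@(g[:2]-u[:2]),np.degrees(g[2]-u[2]),"rail_mid",g[:2]+R(g[2])@[-.0705,0])
s=u[:2]+R(u[2])@[.06,0];print("stud",s, "px foot/top",wproj([[*s,.12],[*s,.169]],pos,q))
for th in (1,1.25,1.5,4,4.25,4.5):
    print(th,wproj(place([*s,u[2]-th],[(.039,0,.033),(-.039,0,.033)],.135-.005*th/2/np.pi),pos,q).round(1).ravel())
E
```

```text
[ 0.5386 -0.0696 -1.6226] [ 0.5  0.2  0.1 -0.4 -0.7  0.2]
[ 0.544  -0.0243 -1.581 ] [-0.6  0.   0.4 -0.4 -1.   0.2  1.2  0.4]
g in u [-0.0455  0.0031] 2.3840128649130716 rail_mid [0.5448 0.0462]
stud [ 0.5355 -0.1295] px foot/top [[449.1485 204.776 ]
 [472.7567 216.2984]]
1 [486.1 249.  456.6 180.8]
1.25 [476.4 252.4 466.7 176.9]
1.5 [466.4 253.5 477.  175.4]
4 [450.1 183.6 489.9 245.3]
4.25 [459.6 178.4 480.6 249.8]
4.5 [469.8 175.6 470.7 252.3]
```

Call:
arm_command(delta_rot=[[0,0,0.8],[0,0,0.8],[0,0,0.8],[0,0,0.8],[0,0,0.8],[0,0,0.8],[0,0,0.8],[0,0,0.8]], delta_pos=[[-0.001,0.004,0.03],[-0.001,0.004,0.06],[-0.001,0.004,0.09],[-0.001,0.004,0.12],[-0.001,0.004,0.14],[-0.001,0.004,0.15],[-0.001,0.004,0.158],[-0.001,0.004,0.158]], gripper=[0,0,0,0,0,0,0,0], grip_force=8)

```text
time: 2.58
position: [0.5439, 0.0427, 0.1301]
tool_rot: [1.0, -0.007, -0.001, -0.0]
ft_force: [0.1, 0.2, 0.4]
grip_width: 0.0458
grip_force: 0.0
```

Call:
arm_command(delta_rot=[[0,0,0],[0,0,0],[0,0,0],[0,0,0],[0,0,0],[0,0,0],[0,0,0],[0,0,0]], delta_pos=[[0,0,0],[0,0,0],[0,0,0],[0,0,0],[0,0,0],[0,0,0],[0,0,0],[0,0,0]], gripper=[1,1,1,1,1,1,1,1], grip_force=8)

```text
time: 3.25
position: [0.5449, 0.0436, 0.1312]
tool_rot: [1.0, -0.006, 0.0, 0.0]
ft_force: [-0.8, -0.7, -0.3]
grip_width: 0.0024
grip_force: 0.0
```

Run:
```python
from rig import status, viewer
import cv2, numpy as np
o=status.get_obs(); print(np.round(o["position"],4),np.round(o["tool_rot"],4),o["grip_width"],o["grip_force"])
c=viewer.camera("wrist")["pixels"]; s=viewer.camera("side")["pixels"][130:270,225:370]
s=cv2.resize(s,(435,420),interpolation=cv2.INTER_CUBIC)
im=np.hstack([c,s]); im=cv2.resize(im,None,fx=.8,fy=.8,interpolation=cv2.INTER_AREA); print(im.shape); cv2.imwrite("pics/w1.png",im)
```

```text
[0.5449 0.0436 0.1312] [ 1.e+00 -6.e-03  1.e-04  0.e+00] 0.002384689838745117 0.0
(336, 796, 3)
```

View pics/w1.png

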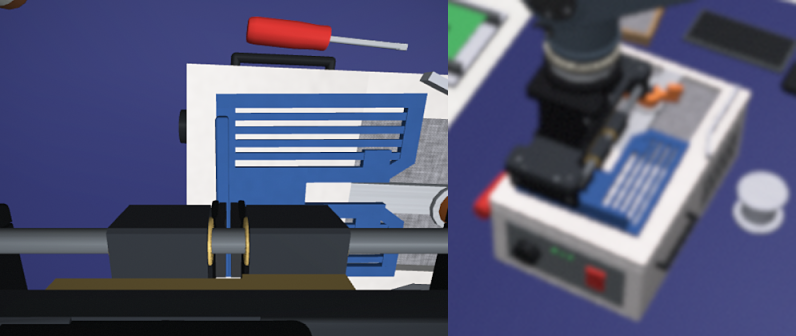

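The left half shows the closed fingers near (230,240) with the rail strip at x 216–229, so it is unclear whether they hold it. I'll let the fingers settle and read the width.

Call:
arm_command(delta_rot=[[0,0,0],[0,0,0]], delta_pos=[[0,0,0],[0,0,0]], gripper=[1,1])

```text
time: 3.52
position: [0.5448, 0.0436, 0.131]
tool_rot: [1.0, -0.006, -0.0, -0.0]
ft_force: [-0.8, 0.7, -0.1]
grip_width: 0.0007
grip_force: 0.0
```

Run:
```python
from rig import status, viewer
from w import *
import cv2
o=status.get_obs(); print(np.round(o["position"],4),np.round(o["tool_rot"],4),o["grip_width"],o["grip_force"])
g=[.5455,-.023,-1.577]
for n,L in (("rail top outer",[(-.075,.06,.027),(-.075,-.06,.027)]),("rail top inner",[(-.066,.06,.027),(-.066,-.06,.027)]),("tr corner",[(-.075,.075,.005)]),("lead corner",[(.075,.075,.005)])):
    print(n,(wproj(place(g,L,.12),o["position"],o["tool_rot"])).round(1).ravel())
print(wproj([[.5449,.0436,.1312]],o["position"],o["tool_rot"]))
c=viewer.camera("wrist")["pixels"][100:360,200:340]; cv2.imwrite("pics/w2.png",cv2.resize(c,None,fx=2.3,fy=2.3,interpolation=cv2.INTER_CUBIC))
```

```text
[0.5448 0.0436 0.131 ] [ 1.    -0.006 -0.    -0.   ] 0.0006903737225595464 0.0
rail top outer [266.5 146.5 270.6 346.6]
rail top inner [283.9 146.4 285.3 346.5]
tr corner [268.  117.2]
lead corner [531.9 115.5]
[[283.72507074 246.70737161]]
```

View pics/w2.png

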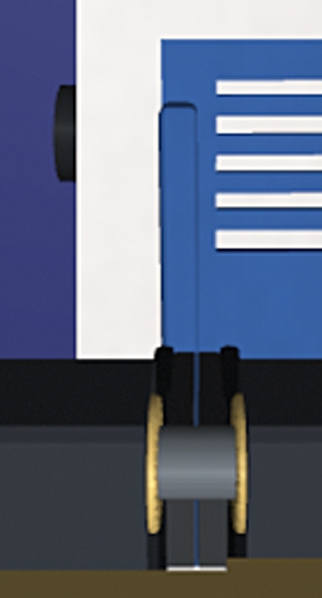

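Call:
arm_command(delta_rot=[[0,0,0],[0,0,0],[0,0,0],[0,0,0]], delta_pos=[[0,0.004,0],[0,0.008,0],[0,0.008,0],[0,0.008,0]], gripper=[1,1,1,1])

```text
time: 3.9
position: [0.5447, 0.0351, 0.1311]
tool_rot: [1.0, -0.006, 0.0, -0.0]
ft_force: [0.4, 0.0, 0.4]
grip_width: 0.0005
grip_force: 0.0
```

```bash
cat > e.py <<'E'
from rig import status, viewer
import cv2, numpy as np
def edges():
    o=status.get_obs();c=viewer.camera("wrist")["pixels"].astype(int)
    m=(c[:,:,0]-c[:,:,2]>60)&(c[:,:,0]>110)   # grille blue, not the mat
    m=m[:235]
    m=cv2.morphologyEx(m.astype(np.uint8),cv2.MORPH_OPEN,np.ones((5,5)))
    ys,xs=np.nonzero(m);print("pos",np.round(o["position"],4),"w",round(o["grip_width"],4),"F",np.round(o["ft_force"],1))
    for r in (118,125,132,150,200):
        k=np.nonzero(m[r])[0];print(r,(k.min(),k.max()) if len(k) else None)
    print("top",ys.min() if len(ys) else None)
E
python3 -c "
from e import *
edges()
c=cv2.imread('pics/w2.png');print(c[100,40],c[300,180],c[60,250])"
```

```text
pos [0.5447 0.0351 0.1311] w 0.0005 F [0.4 0.  0.4]
118 (np.int64(44), np.int64(517))
125 (np.int64(6), np.int64(517))
132 (np.int64(10), np.int64(516))
150 (np.int64(0), np.int64(513))
200 (np.int64(18), np.int64(504))
top 0
[124  65  60] [165  97  55] [164  98  56]
```

Call:
arm_command(delta_rot=[[0,0,0],[0,0,0],[0,0,0],[0,0,0],[0,0,0],[0,0,0]], delta_pos=[[0,0.02,0],[0,0.02,0],[0,0.02,0.002],[0,0.02,0.004],[0,0.02,0.006],[0,0.02,0.006]], gripper=[1,1,1,1,1,1])

```text
time: 4.45
position: [0.5439, 0.0162, 0.1245]
tool_rot: [1.0, -0.006, -0.001, -0.0]
ft_force: [0.2, 1.0, 0.1]
grip_width: 0.0005
grip_force: 0.0
```

Call:
arm_command(delta_rot=[[0,0,0],[0,0,0],[0,0,0]], delta_pos=[[0,0,0.001],[0,0,0.002],[0,0,0.002]], gripper=[1,1,1])

```text
time: 4.7
position: [0.5443, 0.0158, 0.1228]
tool_rot: [1.0, -0.006, -0.0, -0.0]
ft_force: [-0.3, -0.3, -0.6]
grip_width: 0.0003
grip_force: 0.0
```

Call:
arm_command(delta_rot=[[0,0,0],[0,0,0],[0,0,0],[0,0,0]], delta_pos=[[0,0,0.002],[0,0,0.004],[0,0,0.006],[0,0,0.006]], gripper=[1,1,1,1])

```text
time: 5.03
position: [0.5441, 0.0156, 0.1166]
tool_rot: [1.0, -0.006, -0.0, -0.0]
ft_force: [-0.0, -0.1, 0.9]
grip_width: 0.0005
grip_force: 0.0
```

Call:
arm_command(delta_rot=[[0,0,0],[0,0,0],[0,0,0],[0,0,0]], delta_pos=[[0,0,0.0015],[0,0,0.003],[0,0,0.0045],[0,0,0.0045]], gripper=[1,1,1,1])

```text
time: 5.37
position: [0.5442, 0.0156, 0.1122]
tool_rot: [1.0, -0.006, -0.0, -0.0]
ft_force: [0.8, -0.3, -0.1]
grip_width: 0.0006
grip_force: 0.0
```

Call:
arm_command(delta_rot=[[0,0,0],[0,0,0],[0,0,0],[0,0,0]], delta_pos=[[0,0,0.0015],[0,0,0.003],[0,0,0.0045],[0,0,0.0045]], gripper=[1,1,1,1])

```text
time: 5.7
position: [0.5442, 0.0156, 0.1077]
tool_rot: [1.0, -0.006, -0.0, -0.0]
ft_force: [0.3, 0.0, -0.1]
grip_width: -0.0
grip_force: 0.0
```

Run:
```python
from rig import status, viewer
import cv2, numpy as np
o=status.get_obs();print(np.round(o["position"],4),np.round(o["ft_force"],1))
s=viewer.camera("side")["pixels"][130:270,225:370]; a=viewer.camera("scene")["pixels"][130:260,170:315]
im=np.hstack([cv2.resize(x,(400,386),interpolation=cv2.INTER_CUBIC) for x in (s,a)]); cv2.imwrite("pics/p3.png",im)
```

```text
[0.5442 0.0156 0.1077] [ 0.3  0.  -0.1]
```

View pics/p3.png

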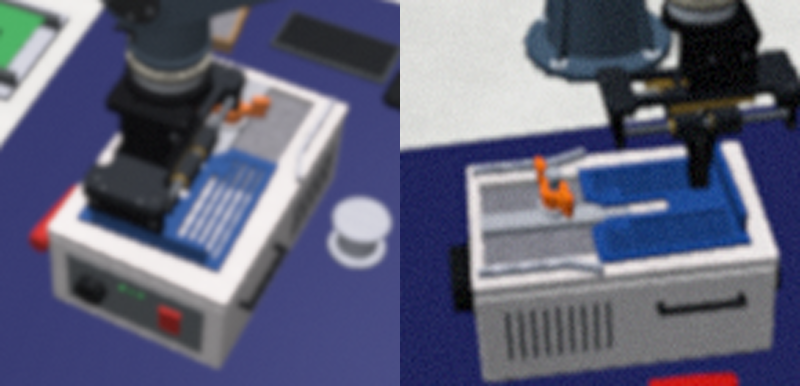

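The right half shows the closed fingertip at about scene pixel (278.7,192), still clearly above the plate, although the reported TCP is lower. I'll solve for the real tip.

Run:
```python
from h import *
from w import wproj
for x in (.52,.53,.535,.544,.554):
  for z in (.12,.13,.14,.15): print(x,z,proj("scene",[[x,.0156,z]])[0].round(1),wproj([[x,.0156,z]],[.5442,.0156,.1077],[1,-.006,0,0])[0].round(1))
```

```text
0.52 0.12 [275.3 192.2] [284.3 292.2]
0.52 0.13 [275.4 189.3] [284.3 300.6]
0.52 0.14 [275.4 186.4] [284.2 309.9]
0.52 0.15 [275.4 183.4] [284.2 320.1]
0.53 0.12 [276.1 194.2] [284.1 276.8]
0.53 0.13 [276.2 191.3] [284.  284.5]
0.53 0.14 [276.2 188.3] [284. 293.]
0.53 0.15 [276.3 185.4] [283.9 302.5]
0.535 0.12 [276.5 195.2] [284.  268.9]
0.535 0.13 [276.6 192.3] [283.9 276.3]
0.535 0.14 [276.6 189.3] [283.9 284.4]
0.535 0.15 [276.7 186.3] [283.8 293.5]
0.544 0.12 [277.3 197. ] [283.7 254.5]
0.544 0.13 [277.3 194.1] [283.7 261.2]
0.544 0.14 [277.4 191.1] [283.6 268.6]
0.544 0.15 [277.4 188.1] [283.6 276.9]
0.554 0.12 [278.1 199. ] [283.5 238. ]
0.554 0.13 [278.1 196.1] [283.4 244. ]
0.554 0.14 [278.2 193.1] [283.4 250.6]
0.554 0.15 [278.3 190.1] [283.3 258. ]
```

Call:
arm_command(delta_rot=[[0,0,0],[0,0,0],[0,0,0],[0,0,0],[0,0,0]], delta_pos=[[0,0,0.003],[0,0,0.006],[0,0,0.009],[0,0,0.011],[0,0,0.011]], gripper=[1,1,1,1,1])

```text
time: 6.32
position: [0.544, 0.0156, 0.0964]
tool_rot: [1.0, -0.006, -0.001, -0.0]
ft_force: [0.6, 0.4, 0.6]
grip_width: 0.0009
grip_force: 0.0
```

Call:
arm_command(delta_rot=[[0,0,0],[0,0,0],[0,0,0],[0,0,0]], delta_pos=[[0,0,0.001],[0,0,0.002],[0,0,0.0025],[0,0,0.0025]], gripper=[1,1,1,1])

```text
time: 6.65
position: [0.5444, 0.0156, 0.0945]
tool_rot: [1.0, -0.006, -0.0, -0.0]
ft_force: [0.2, 0.9, -0.6]
grip_width: 0.0005
grip_force: 0.0
```

Call:
arm_command(delta_rot=[[0,0,0],[0,0,0],[0,0,0]], delta_pos=[[0,0,0.001],[0,0,0.002],[0,0,0.002]], gripper=[1,1,1])

```text
time: 6.9
position: [0.5443, 0.0156, 0.0924]
tool_rot: [1.0, -0.006, -0.0, -0.0]
ft_force: [-0.8, -0.2, -0.0]
grip_width: 0.001
grip_force: 0.0
```

Call:
arm_command(delta_rot=[[0,0,0],[0,0,0],[0,0,0]], delta_pos=[[0,0,0.001],[0,0,0.002],[0,0,0.002]], gripper=[1,1,1])

```text
time: 7.15
position: [0.5445, 0.0155, 0.0919]
tool_rot: [1.0, -0.006, 0.0, 0.0]
ft_force: [-2.7, -0.3, 9.0]
grip_width: 0.0006
grip_force: 4.5
```

Contact came at reported z≈0.092 on the plate (0.125), so the real tips are 33 mm short of the reported TCP. I'll redo the rail grasp with that correction.

Call:
arm_command(delta_rot=[[0,0,0],[0,0,0],[0,0,0],[0,0,0],[0,0,0],[0,0,0],[0,0,0],[0,0,0],[0,0,0]], delta_pos=[[0,0,-0.02],[0,0,-0.035],[0,0,-0.038],[0.001,-0.032,-0.038],[0.001,-0.032,-0.038],[0.001,-0.032,-0.038],[0.001,-0.032,-0.025],[0.001,-0.032,-0.007],[0.001,-0.032,-0.007]], gripper=[0,0,0,0,0,0,0,0,0])

```text
time: 7.9
position: [0.5431, 0.0472, 0.0946]
tool_rot: [1.0, -0.006, -0.003, -0.0]
ft_force: [-1.1, 0.7, -0.3]
grip_width: 0.0427
grip_force: 0.0
```

Call:
arm_command(delta_rot=[[0,0,0],[0,0,0],[0,0,0],[0,0,0],[0,0,0],[0,0,0],[0,0,0],[0,0,0]], delta_pos=[[0,0,0],[0,0,0],[0,0,0],[0,0,0],[0,0,0],[0,0,0],[0,0,0],[0,0,0]], gripper=[1,1,1,1,1,1,1,1], grip_force=10)

```text
time: 8.57
position: [0.5461, 0.0476, 0.098]
tool_rot: [1.0, -0.006, 0.0, 0.0]
ft_force: [-0.0, 0.3, 2.5]
grip_width: 0.0088
grip_force: 10.0
```

Call:
arm_command(delta_rot=[[0,0,0.6],[0,0,1.2],[0,0,1.8],[0,0,2.4],[0,0,2.4],[0,0,2.4],[0,0,2.4],[0,0,2.4]], delta_pos=[[-0.001,0.006,0],[-0.0015,0.012,0],[-0.002,0.018,0],[-0.002,0.024,0],[-0.002,0.03,0],[-0.0023,0.036,0],[-0.0025,0.042,0],[-0.0025,0.042,0]], gripper=[1,1,1,1,1,1,1,1])

```text
time: 9.23
position: [0.543, 0.0042, 0.098]
tool_rot: [1.0, -0.028, 0.0, 0.0]
ft_force: [0.1, 2.3, 5.9]
grip_width: 0.0088
grip_force: 10.0
```

Call:
arm_command(delta_rot=[[0,0,0],[0,0,0],[0,0,0],[0,0,0],[0,0,0]], delta_pos=[[0,0.006,0],[0,0.012,0],[0,0.018,0],[0,0.024,0],[0,0.024,0]], gripper=[1,1,1,1,1])

```text
time: 9.65
position: [0.5415, -0.0196, 0.098]
tool_rot: [1.0, -0.028, 0.0, 0.0]
ft_force: [-0.3, 2.8, 5.6]
grip_width: 0.0089
grip_force: 10.0
```

Call:
arm_command(delta_rot=[[0,0,0],[0,0,0],[0,0,0],[0,0,0],[0,0,0]], delta_pos=[[0,0.006,0],[0,0.012,0],[0,0.018,0],[0,0.024,0],[0,0.024,0]], gripper=[1,1,1,1,1])

```text
time: 10.07
position: [0.5401, -0.0436, 0.098]
tool_rot: [1.0, -0.028, -0.0, 0.0]
ft_force: [-0.4, 2.6, 6.0]
grip_width: 0.0092
grip_force: 10.0
```

Call:
arm_command(delta_rot=[[0,0,0],[0,0,0],[0,0,0],[0,0,0]], delta_pos=[[0,0.004,0],[0,0.008,0],[0,0.011,0],[0,0.011,0]], gripper=[1,1,1,1])

```text
time: 10.4
position: [0.5394, -0.0539, 0.098]
tool_rot: [1.0, -0.028, -0.0, -0.0]
ft_force: [0.0, 4.2, 6.5]
grip_width: 0.009
grip_force: 10.0
```

Call:
arm_command(delta_rot=[[0,0,0],[0,0,0],[0,0,0]], delta_pos=[[0,0.001,0],[0,0.002,0],[0,0.002,0]], gripper=[1,1,1])

```text
time: 10.65
position: [0.5393, -0.0553, 0.098]
tool_rot: [1.0, -0.028, -0.0, -0.001]
ft_force: [-0.1, 5.9, 6.0]
grip_width: 0.0092
grip_force: 10.0
```

Call:
arm_command(delta_rot=[[0,0,0],[0,0,0],[0,0,0]], delta_pos=[[0,0.001,0],[0,0.002,0],[0,0.002,0]], gripper=[1,1,1])

```text
time: 10.9
position: [0.5392, -0.0572, 0.098]
tool_rot: [1.0, -0.028, -0.0, -0.001]
ft_force: [1.3, 4.8, 6.8]
grip_width: 0.0085
grip_force: 10.0
```

```bash
python3 -c "
from rig import status
o=status.get_obs();print(o['position'],o['ft_force'],o['moment'])"
```

```text
[ 0.53915467 -0.05724398  0.09799983] [1.34942548 4.84314926 6.7641573 ] [ 0.93828397 -0.0652195  -0.05598146]
```

Still moving freely. I'll continue in small steps.

Call:
arm_command(delta_rot=[[0,0,0],[0,0,0],[0,0,0]], delta_pos=[[0,0.001,0],[0,0.002,0],[0,0.002,0]], gripper=[1,1,1])

```text
time: 11.15
position: [0.5391, -0.0577, 0.098]
tool_rot: [1.0, -0.028, -0.0, -0.002]
ft_force: [1.4, 9.9, 6.2]
grip_width: 0.009
grip_force: 10.0
```

Call:
arm_command(delta_rot=[[0,0,0],[0,0,0],[0,0,0]], delta_pos=[[0,0.001,0],[0,0.0015,0],[0,0.0015,0]], gripper=[1,1,1])

```text
time: 11.4
position: [0.539, -0.0577, 0.0979]
tool_rot: [1.0, -0.029, -0.0, -0.003]
ft_force: [2.0, 14.2, 6.3]
grip_width: 0.0086
grip_force: 10.0
```

Call:
arm_command(delta_rot=[[0,0,0],[0,0,0],[0,0,0],[0,0,0],[0,0,0],[0,0,0],[0,0,0],[0,0,0],[0,0,0],[0,0,0],[0,0,0],[0,0,0]], delta_pos=[[0,-0.002,0],[0,-0.003,0],[0,-0.003,0],[0,-0.003,-0.01],[0,-0.003,-0.04],[0,-0.003,-0.08],[-0.02,0,-0.12],[-0.02,0,-0.16],[-0.02,0,-0.19],[-0.02,0,-0.19],[-0.02,0,-0.19],[-0.02,0,-0.19]], gripper=[0.4,0.4,0.4,0.4,0.4,0.4,0,0,0,0,0,0])

```text
time: 12.4
position: [0.5184, -0.0601, 0.2873]
tool_rot: [1.0, -0.027, -0.001, 0.0]
ft_force: [-0.3, -0.2, -0.3]
grip_width: 0.0433
grip_force: 0.0
```

Run:
```python
from rig import status, viewer
import cv2, numpy as np
o=status.get_obs();print(np.round(o["position"],4),np.round(o["tool_rot"],4).tolist(),np.round(o["q"],3),np.round(o["ft_force"],1))
c=viewer.camera("wrist")["pixels"]; cv2.imwrite("pics/w4full.png",c)
cv2.imwrite("pics/w4.png",cv2.resize(c[70:250,170:450],None,fx=2.8,fy=2.8,interpolation=cv2.INTER_CUBIC))
```

```text
[ 0.5184 -0.0601  0.2873] [0.9996, -0.0273, -0.0006, 0.0001] [-3.290e-01  2.800e-01  1.557e+00 -1.000e-03  1.306e+00  1.296e+00] [-0.3 -0.2 -0.3]
```

View pics/w4.png

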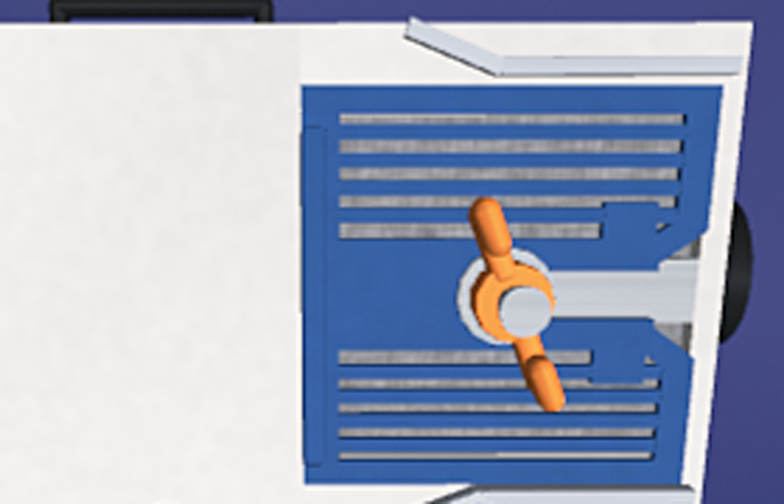

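The grille is home and square: its edge is parallel to the rail at crop y≈75–87, and the slot end is at the stud. The wing tips are at (485,200) and (555,410), and the stud top is at (525,312).

Run:
```python
from w import *
from scipy.optimize import least_squares
pos=[.5184,-.0601,.2873];q=[.9996,-.0273,-.0006,.0001]
tp=np.array([(343.2,141.6),(367.8,216)]);st=np.array([357.5,181.4])
s=least_squares(lambda p:(wproj([[*p,.169]],pos,q)-st).ravel(),[.536,-.128]).x;print("stud",s)
for h in (.1315,.134):
    T=lambda p:place(p,[(-.037,0,.031),(.037,0,.031)],h)
    r=least_squares(lambda p:(wproj(T(p),pos,q)-tp).ravel(),[.536,-.128,-2.8]);print(h,r.x,np.degrees(r.x[2]),r.fun.round(1),"th",-1.624-r.x[2])
```

```text
stud [ 0.53550594 -0.12928068]
0.1315 [ 0.53600071 -0.12903433 -2.83105433] -162.20746450003537 [ 0.3  0.8 -0.3 -1. ] th 1.2070543268374347
0.134 [ 0.53639494 -0.12854185 -2.830777  ] -162.19157460837047 [ 0.2  0.6 -0.2 -0.7] th 1.2067769959100971
```

Call:
arm_command(delta_rot=[[0,0,-7],[0,0,-14],[0,0,-21],[0,0,-28],[0,0,-35],[0,0,-42],[0,0,-49],[0,0,-56],[0,0,-63],[0,0,-70],[0,0,-77],[0,0,-84]], delta_pos=[[0.005,0.017,0],[0.011,0.034,0],[0.016,0.051,0.02],[0.0213,0.0678,0.04],[0.0213,0.0678,0.06],[0.0213,0.0678,0.087],[0.0213,0.0678,0.087],[0.0213,0.0678,0.087],[0.0213,0.0678,0.087],[0.0213,0.0678,0.087],[0.0213,0.0678,0.087],[0.0213,0.0678,0.087]], gripper=[0,0,0,0,0,0,0,0,0,0,0,0])

```text
time: 13.45
position: [0.5353, -0.1281, 0.1982]
tool_rot: [0.759, 0.651, -0.001, -0.002]
ft_force: [0.5, -0.5, 0.2]
grip_width: 0.0437
grip_force: 0.0
```

Call:
arm_command(delta_rot=[[0,0,-7],[0,0,-14],[0,0,-21],[0,0,-28],[0,0,-35],[0,0,-42],[0,0,-49],[0,0,-56],[0,0,-63],[0,0,-70],[0,0,-77],[0,0,-84]], delta_pos=[[0,0,0],[0,0,0],[0,0,0],[0,0,0],[0,0,0],[0,0,0],[0,0,0],[0,0,0],[0,0,0],[0,0,0],[0,0,0],[0,0,0]], gripper=[0,0,0,0,0,0,0,0,0,0,0,0])

```text
time: 14.45
position: [0.5354, -0.1281, 0.1983]
tool_rot: [0.128, 0.992, 0.001, -0.002]
ft_force: [0.1, 0.4, 0.1]
grip_width: 0.0437
grip_force: 0.0
```

Call:
arm_command(delta_rot=[[0,0,-7],[0,0,-14],[0,0,-21],[0,0,-28],[0,0,-33],[0,0,-33],[0,0,-33]], delta_pos=[[0,0,0],[0,0,0],[0,0,0],[0,0,0],[0,0,0],[0,0,0],[0,0,0]], gripper=[0,0,0,0,0,0,0])

```text
time: 15.03
position: [0.5358, -0.1282, 0.1989]
tool_rot: [-0.154, 0.988, 0.001, -0.002]
ft_force: [0.2, 0.6, 0.4]
grip_width: 0.0435
grip_force: 0.0
```

```bash
cat > s.py <<'E'
from rig import status
import numpy as np
from scipy.spatial.transform import Rotation as R
o=status.get_obs();m=R.from_quat(o["tool_rot"]).as_matrix()
print(round(o["time"],2),np.round(o["position"],4),"yawx",np.degrees(np.arctan2(m[1,0],m[0,0])).round(2),"q6",round(o["q"][5],3),"F",np.round(o["ft_force"],1),"M",np.round(o["moment"],3),"w",round(o["grip_width"],4))
d=np.array([.5358,-.1289,0])-o["position"];print("to stud, tool axes",(m.T@d).round(4))
E
python3 s.py
```

```text
15.03 [ 0.5358 -0.1282  0.1989] yawx -162.23 q6 -2.319 F [0.2 0.6 0.4] M [ 0.121 -0.114  0.025] w 0.0435
to stud, tool axes [-0.0003 -0.0011  0.1989]
```

Call:
arm_command(delta_rot=[[0,0,0],[0,0,0],[0,0,0],[0,0,0],[0,0,0],[0,0,0]], delta_pos=[[0,-0.0007,0.03],[0,-0.0007,0.05],[0,-0.0007,0.07],[0,-0.0007,0.083],[0,-0.0007,0.0905],[0,-0.0007,0.0905]], gripper=[0,0,0,0,0,0])

```text
time: 15.53
position: [0.5355, -0.1286, 0.1078]
tool_rot: [-0.155, 0.988, 0.001, -0.002]
ft_force: [-0.7, 0.7, 0.3]
grip_width: 0.0432
grip_force: 0.0
```

Call:
arm_command(delta_rot=[[0,0,0],[0,0,0],[0,0,0],[0,0,0],[0,0,0]], delta_pos=[[0,0,0],[0,0,0],[0,0,0],[0,0,0],[0,0,0]], gripper=[1,1,1,1,1], grip_force=15)

```text
time: 15.95
position: [0.5371, -0.1278, 0.1109]
tool_rot: [-0.155, 0.988, 0.001, 0.0]
ft_force: [0.1, 5.7, 3.4]
grip_width: 0.0271
grip_force: 15.0
```

```bash
python3 s.py
```

```text
15.95 [ 0.5371 -0.1278  0.1109] yawx -162.14 q6 -2.322 F [0.1 5.7 3.4] M [ 1.137 -0.095 -0.045] w 0.0271
to stud, tool axes [ 0.0017 -0.0008  0.1109]
```

Call:
arm_command(delta_rot=[[0,0,7],[0,0,14],[0,0,21],[0,0,28],[0,0,35],[0,0,42],[0,0,49],[0,0,56],[0,0,63],[0,0,70],[0,0,77],[0,0,84]], delta_pos=[[0,0.0006,0.0001],[0,0.0006,0.0002],[0,0.0006,0.0003],[0,0.0006,0.0004],[0,0.0006,0.0005],[0,0.0006,0.0006],[0,0.0006,0.0007],[0,0.0006,0.0008],[0,0.0006,0.0009],[0,0.0006,0.001],[0,0.0006,0.0011],[0,0.0006,0.0012]], gripper=[1,1,1,1,1,1,1,1,1,1,1,1])

```text
time: 16.95
position: [0.5369, -0.1286, 0.1097]
tool_rot: [0.548, 0.837, -0.0, 0.0]
ft_force: [-1.8, 1.5, 3.2]
grip_width: 0.0272
grip_force: 15.0
```

```bash
python3 s.py
python3 - <<'E'
from rig import viewer
import cv2
cv2.imwrite("pics/sc5.png",viewer.camera("scene")["pixels"])
E
```

```text
16.95 [ 0.5369 -0.1286  0.1097] yawx 113.59 q6 -0.849 F [-1.8  1.5  3.2] M [0.39  0.147 0.027] w 0.0272
to stud, tool axes [ 0.0002 -0.0011  0.1097]
```

Call:
arm_command(delta_rot=[[0,0,7],[0,0,14],[0,0,21],[0,0,28],[0,0,35],[0,0,42],[0,0,49],[0,0,56],[0,0,63],[0,0,70],[0,0,77],[0,0,84]], delta_pos=[[0,0,0.0001],[0,0,0.0002],[0,0,0.0003],[0,0,0.0004],[0,0,0.0005],[0,0,0.0006],[0,0,0.0007],[0,0,0.0008],[0,0,0.0009],[0,0,0.001],[0,0,0.0011],[0,0,0.0012]], gripper=[1,1,1,1,1,1,1,1,1,1,1,1])

```text
time: 18.0
position: [0.536, -0.1283, 0.1085]
tool_rot: [0.966, 0.257, -0.001, -0.0]
ft_force: [-3.0, 2.8, 6.1]
grip_width: 0.0272
grip_force: 15.0
```

Call:
arm_command(delta_rot=[[0,0,7],[0,0,14],[0,0,21],[0,0,28],[0,0,35],[0,0,42],[0,0,49],[0,0,56],[0,0,63],[0,0,70],[0,0,77],[0,0,84]], delta_pos=[[0,0,0.0001],[0,0,0.0002],[0,0,0.0003],[0,0,0.0004],[0,0,0.0005],[0,0,0.0006],[0,0,0.0007],[0,0,0.0008],[0,0,0.0009],[0,0,0.001],[0,0,0.0011],[0,0,0.0012]], gripper=[1,1,1,1,1,1,1,1,1,1,1,1])

```text
time: 19.0
position: [0.5362, -0.1276, 0.1074]
tool_rot: [0.89, -0.456, -0.001, -0.0]
ft_force: [-1.6, 4.5, 5.9]
grip_width: 0.027
grip_force: 15.0
```

Call:
arm_command(delta_rot=[[0,0,7],[0,0,14],[0,0,18],[0,0,18]], delta_pos=[[0,0,0.0001],[0,0,0.0002],[0,0,0.0003],[0,0,0.0003]], gripper=[1,1,1,1])

```text
time: 19.33
position: [0.5364, -0.1275, 0.1071]
tool_rot: [0.809, -0.588, -0.001, -0.0]
ft_force: [-2.3, 4.3, 5.9]
grip_width: 0.0269
grip_force: 15.0
```

```bash
python3 s.py
```

```text
19.33 [ 0.5364 -0.1275  0.1071] yawx -72.09 q6 2.391 F [-2.3  4.3  5.9] M [ 1.005  0.328 -0.026] w 0.0269
to stud, tool axes [0.0014 0.001  0.1071]
```

Call:
arm_command(delta_rot=[[0,0,0],[0,0,0],[0,0,0],[0,0,0],[0,0,-7],[0,0,-14],[0,0,-21],[0,0,-28],[0,0,-35],[0,0,-42],[0,0,-49],[0,0,-56]], delta_pos=[[0,0,0],[0,0,0],[0,0,-0.02],[0,0,-0.04],[0,0,-0.04],[0,0,-0.04],[0,0,-0.04],[0,0,-0.04],[0,0,-0.04],[0,0,-0.04],[0,0,-0.04],[0,0,-0.04]], gripper=[0,0,0,0,0,0,0,0,0,0,0,0])

```text
time: 20.33
position: [0.5374, -0.1296, 0.1462]
tool_rot: [0.991, -0.136, 0.001, 0.001]
ft_force: [-0.1, -0.6, -0.1]
grip_width: 0.0431
grip_force: 0.0
```

Call:
arm_command(delta_rot=[[0,0,-7],[0,0,-14],[0,0,-21],[0,0,-28],[0,0,-35],[0,0,-42],[0,0,-49],[0,0,-56],[0,0,-62],[0,0,-62]], delta_pos=[[0,0,0],[0,0,0],[0,0,0],[0,0,0],[0,0,0],[0,0,0],[0,0,0],[0,0,0],[0,0,0],[0,0,0]], gripper=[0,0,0,0,0,0,0,0,0,0])

```text
time: 21.17
position: [0.5373, -0.1295, 0.1462]
tool_rot: [0.92, 0.391, 0.0, 0.001]
ft_force: [-0.4, -0.2, -0.0]
grip_width: 0.0437
grip_force: 0.0
```

Call:
arm_command(delta_rot=[[0,0,-7],[0,0,-14],[0,0,-21],[0,0,-28],[0,0,-35],[0,0,-42],[0,0,-49],[0,0,-56],[0,0,-62],[0,0,-62]], delta_pos=[[0,0,0],[0,0,0],[0,0,0],[0,0,0],[0,0,0],[0,0,0],[0,0,0],[0,0,0],[0,0,0],[0,0,0]], gripper=[0,0,0,0,0,0,0,0,0,0])

```text
time: 22.0
position: [0.5372, -0.1293, 0.1462]
tool_rot: [0.588, 0.809, -0.0, 0.001]
ft_force: [0.1, 0.8, -0.0]
grip_width: 0.0431
grip_force: 0.0
```

```bash
python3 s.py
cat > n.py <<'E'
from rig import status, viewer
from w import *
import cv2
from scipy.optimize import least_squares
o=status.get_obs();c=viewer.camera("wrist")["pixels"];cv2.imwrite("pics/n%.1f.png"%o["time"],c)
c=c.astype(int);m=(c[:,:,2]>150)&(c[:,:,2]-c[:,:,0]>90)&(c[:,:,1]<c[:,:,2]*.75)
n,l,s,ce=cv2.connectedComponentsWithStats(m.astype(np.uint8));print(n,[(r.tolist()) for r in s[1:] if r[4]>60])
E
python3 n.py
```

```text
22.0 [ 0.5372 -0.1293  0.1462] yawx 107.91 q6 -0.75 F [ 0.1  0.8 -0. ] M [ 0.053 -0.094 -0.014] w 0.0431
to stud, tool axes [ 0.0009 -0.0013  0.1462]
8 [[480, 98, 26, 49, 108], [262, 186, 46, 75, 1355]]
```

Call:
arm_command(delta_rot=[[0,0,0],[0,0,0],[0,0,0],[0,0,0],[0,0,0],[0,0,0],[0,0,0],[0,0,0]], delta_pos=[[0.0008,-0.0006,0.02],[0.0008,-0.0006,0.035],[0.0008,-0.0006,0.04],[0.0008,-0.0006,0.04],[0.0008,-0.0006,0.04],[0.0008,-0.0006,0.04],[0.0008,-0.0006,0.04],[0.0008,-0.0006,0.04]], gripper=[0,0,0,1,1,1,1,1])

```text
time: 22.72
position: [0.5368, -0.1286, 0.107]
tool_rot: [0.589, 0.808, 0.0, 0.001]
ft_force: [-1.5, -0.4, 1.2]
grip_width: 0.0272
grip_force: 15.0
```

Call:
arm_command(delta_rot=[[0,0,7],[0,0,14],[0,0,21],[0,0,28],[0,0,35],[0,0,42],[0,0,49],[0,0,56],[0,0,63],[0,0,70],[0,0,77],[0,0,84]], delta_pos=[[0,0,0.0001],[0,0,0.0002],[0,0,0.0003],[0,0,0.0004],[0,0,0.0005],[0,0,0.0006],[0,0,0.0007],[0,0,0.0008],[0,0,0.0009],[0,0,0.001],[0,0,0.0011],[0,0,0.0012]], gripper=[1,1,1,1,1,1,1,1,1,1,1,1])

```text
time: 23.72
position: [0.5361, -0.1282, 0.1058]
tool_rot: [0.979, 0.204, 0.0, 0.0]
ft_force: [-1.9, 0.6, 1.6]
grip_width: 0.0272
grip_force: 15.0
```

```bash
python3 s.py
```

```text
23.72 [ 0.5361 -0.1282  0.1058] yawx 23.56 q6 0.722 F [-1.9  0.6  1.6] M [ 0.022  0.24  -0.005] w 0.0272
to stud, tool axes [-0.0005  0.0004  0.1058]
```

Call:
arm_command(delta_rot=[[0,0,7],[0,0,14],[0,0,21],[0,0,28],[0,0,35],[0,0,42],[0,0,49],[0,0,56],[0,0,63],[0,0,70],[0,0,77],[0,0,84]], delta_pos=[[0,0,0.0001],[0,0,0.0002],[0,0,0.0003],[0,0,0.0004],[0,0,0.0005],[0,0,0.0006],[0,0,0.0007],[0,0,0.0008],[0,0,0.0009],[0,0,0.001],[0,0,0.0011],[0,0,0.0012]], gripper=[1,1,1,1,1,1,1,1,1,1,1,1])

```text
time: 24.72
position: [0.5363, -0.1275, 0.1046]
tool_rot: [0.864, -0.503, 0.0, -0.0]
ft_force: [-1.1, 2.5, 2.4]
grip_width: 0.0269
grip_force: 15.0
```

```bash
python3 s.py
```

```text
24.72 [ 0.5363 -0.1275  0.1046] yawx -60.46 q6 2.188 F [-1.1  2.5  2.4] M [0.494 0.107 0.063] w 0.0269
to stud, tool axes [0.001  0.0012 0.1046]
```

Call:
arm_command(delta_rot=[[0,0,7],[0,0,12],[0,0,12]], delta_pos=[[0,0,0.0001],[0,0,0.0002],[0,0,0.0002]], gripper=[1,1,1])

```text
time: 24.97
position: [0.5364, -0.1275, 0.1044]
tool_rot: [0.808, -0.589, 0.0, -0.001]
ft_force: [-1.4, 2.5, 4.2]
grip_width: 0.0272
grip_force: 15.0
```

```bash
python3 s.py
```

```text
24.97 [ 0.5364 -0.1275  0.1044] yawx -72.21 q6 2.393 F [-1.4  2.5  4.2] M [ 0.582  0.134 -0.002] w 0.0272
to stud, tool axes [0.0012 0.0011 0.1044]
```

Call:
arm_command(delta_rot=[[0,0,0],[0,0,0],[0,0,0],[0,0,0],[0,0,-7],[0,0,-14],[0,0,-21],[0,0,-28],[0,0,-35],[0,0,-42],[0,0,-49],[0,0,-56]], delta_pos=[[0,0,0],[0,0,0],[0,0,-0.02],[0,0,-0.04],[0,0,-0.04],[0,0,-0.04],[0,0,-0.04],[0,0,-0.04],[0,0,-0.04],[0,0,-0.04],[0,0,-0.04],[0,0,-0.04]], gripper=[0,0,0,0,0,0,0,0,0,0,0,0])

```text
time: 25.97
position: [0.5361, -0.1286, 0.1434]
tool_rot: [0.991, -0.136, 0.0, 0.0]
ft_force: [-0.4, -1.0, -0.8]
grip_width: 0.0439
grip_force: 0.0
```

Call:
arm_command(delta_rot=[[0,0,-7],[0,0,-14],[0,0,-21],[0,0,-28],[0,0,-35],[0,0,-42],[0,0,-49],[0,0,-56],[0,0,-62],[0,0,-62]], delta_pos=[[0,0,0],[0,0,0],[0,0,0],[0,0,0],[0,0,0],[0,0,0],[0,0,0],[0,0,0],[0,0,0],[0,0,0]], gripper=[0,0,0,0,0,0,0,0,0,0])

```text
time: 26.8
position: [0.536, -0.1285, 0.1433]
tool_rot: [0.92, 0.391, -0.0, 0.0]
ft_force: [-0.3, -0.1, 0.7]
grip_width: 0.0434
grip_force: 0.0
```

Call:
arm_command(delta_rot=[[0,0,-7],[0,0,-14],[0,0,-21],[0,0,-28],[0,0,-35],[0,0,-42],[0,0,-49],[0,0,-56],[0,0,-62],[0,0,-62]], delta_pos=[[0,0,0],[0,0,0],[0,0,0],[0,0,0],[0,0,0],[0,0,0],[0,0,0],[0,0,0],[0,0,0],[0,0,0]], gripper=[0,0,0,0,0,0,0,0,0,0])

```text
time: 27.63
position: [0.5361, -0.1284, 0.1434]
tool_rot: [0.588, 0.809, -0.0, 0.0]
ft_force: [-0.4, -0.4, 0.6]
grip_width: 0.0435
grip_force: 0.0
```

```bash
python3 s.py; python3 n.py
```

```text
27.63 [ 0.5361 -0.1284  0.1434] yawx 107.91 q6 -0.75 F [-0.4 -0.4  0.6] M [ 0.041 -0.14  -0.047] w 0.0435
to stud, tool axes [-0.0003 -0.0004  0.1434]
10 [[264, 189, 45, 73, 1368]]
```

Call:
arm_command(delta_rot=[[0,0,0],[0,0,0],[0,0,0],[0,0,0],[0,0,0],[0,0,0],[0,0,0],[0,0,0]], delta_pos=[[0,0,0.02],[0,0,0.035],[0,0,0.0395],[0,0,0.0395],[0,0,0.0395],[0,0,0.0395],[0,0,0.0395],[0,0,0.0395]], gripper=[0,0,0,1,1,1,1,1], grip_force=25)

```text
time: 28.35
position: [0.5368, -0.1285, 0.1049]
tool_rot: [0.589, 0.808, 0.0, 0.001]
ft_force: [-0.4, -0.2, -0.2]
grip_width: 0.0266
grip_force: 25.0
```

```bash
python3 s.py
```

```text
28.35 [ 0.5368 -0.1285  0.1049] yawx 107.89 q6 -0.75 F [-0.4 -0.2 -0.2] M [-0.121 -0.159  0.013] w 0.0266
to stud, tool axes [ 1.000e-04 -1.200e-03  1.049e-01]
```

Call:
arm_command(delta_rot=[[0,0,7],[0,0,14],[0,0,21],[0,0,26],[0,0,30],[0,0,34],[0,0,38],[0,0,38]], delta_pos=[[0,0,0.0001],[0,0,0.0002],[0,0,0.0003],[0,0,0.0004],[0,0,0.0004],[0,0,0.0005],[0,0,0.0005],[0,0,0.0005]], gripper=[1,1,1,1,1,1,1,1])

```text
time: 29.02
position: [0.5364, -0.1285, 0.1045]
tool_rot: [0.82, 0.573, 0.0, 0.001]
ft_force: [-1.0, -0.4, 3.6]
grip_width: 0.0268
grip_force: 25.0
```

```bash
python3 s.py
```

```text
29.02 [ 0.5364 -0.1285  0.1045] yawx 69.89 q6 -0.086 F [-1.  -0.4  3.6] M [-0.122  0.113  0.184] w 0.0268
to stud, tool axes [-0.0005 -0.0006  0.1045]
```

Call:
arm_command(delta_rot=[[0,0,3],[0,0,6],[0,0,6]], delta_pos=[[0,0,0],[0,0,0.0001],[0,0,0.0001]], gripper=[1,1,1])

```text
time: 29.27
position: [0.5364, -0.1285, 0.1045]
tool_rot: [0.848, 0.53, 0.0, 0.001]
ft_force: [-1.8, -0.9, 5.2]
grip_width: 0.0267
grip_force: 25.0
```

```bash
python3 s.py
```

```text
29.27 [ 0.5364 -0.1285  0.1045] yawx 64.0 q6 0.017 F [-1.8 -0.9  5.2] M [-0.073  0.228  0.295] w 0.0267
to stud, tool axes [-0.0005 -0.0005  0.1045]
```

Call:
arm_command(delta_rot=[[0,0,0],[0,0,0],[0,0,0],[0,0,0],[0,0,0],[0,0,0],[0,0,0],[0,0,0],[0,0,0],[0,0,0],[0,0,0]], delta_pos=[[0,0,0],[0,0,0],[0,0,-0.01],[0,0,-0.04],[0,0,-0.08],[0,0,-0.12],[0,0,-0.15],[-0.02,0,-0.17],[-0.02,0,-0.17],[-0.02,0,-0.17],[-0.02,0,-0.17]], gripper=[0,0,0,0,0,-1,-1,-1,-1,-1,-1])

```text
time: 30.18
position: [0.5266, -0.1455, 0.2728]
tool_rot: [0.849, 0.529, -0.0, -0.001]
ft_force: [-0.4, -0.3, 0.0]
grip_width: 0.0758
grip_force: 0.0
```

```bash
python3 s.py
python3 - <<'E'
from rig import viewer
import cv2,numpy as np
w=viewer.camera("wrist")["pixels"]; s=viewer.camera("side")["pixels"][130:270,225:370]
im=np.hstack([w,cv2.resize(s,(435,420),interpolation=cv2.INTER_CUBIC)])
cv2.imwrite("pics/fin.png",cv2.resize(im,None,fx=.8,fy=.8,interpolation=cv2.INTER_AREA))
E
```

```text
30.18 [ 0.5266 -0.1455  0.2728] yawx 63.9 q6 -0.019 F [-0.4 -0.3  0. ] M [-0.034 -0.044 -0.014] w 0.0758
to stud, tool axes [0.0187 0.0015 0.2728]
```

View pics/fin.png

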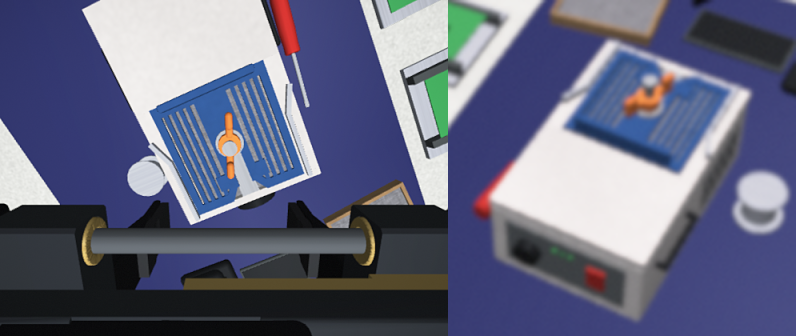

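The grille is home and square between its rails. The nut (230,145) is down on it with the wings along the tool axis, so it did not slip, and the final torque of about 0.29 N m puts it near 13.0 rad. The arm is clear, so I'm handing in.

```bash
python3 -c "
from rig import robot
print(robot.hand_in())"
```

```text
the job is handed in; nothing more can be done
None
```

The grille is fully home and square between its rails, and the wing nut is snug at an estimated 13.0 rad. The gripper is open and clear of everything, and I handed the job in at about 30 s; no verdict came back.

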